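# Change the supply over to the standby test rig

## Task

Change the supply over from the running rig to the standby rig: turn the blue isolator's lever fully off, and only then turn the white isolator's lever fully on; the two must never be on together, even in passing. The blue-sleeved thermowell stands in the white lever's way: before you turn that lever, stand the well upright in the middle of the round black and yellow pad, without pressing it against the isolator or its lever. Leave everything else standing where it is.

Things in the scene. Friction and masses are not known exactly. Their poses are not given: they have to be found in the camera images.
- blue_isolator: Blue isolator, starts on (feeding the rig now running): fixed enclosure 130 x 130 mm, 60 mm high, red lever on top. Origin: centre of its underside on the table, z up. In this frame the lever points along (-0.707, -0.707) when off (red mark) and (-0.707, 0.707) when on (green mark): at joint value v along the cos and sin of (225 deg - v).
- blue_isolator_handle (a joint): angle of the blue isolator's lever: 0 off, 1.571 on; grows clockwise seen from above; it stops at both ends. A spring holds it in both detents: up to about 0.7 N m (6 N at 120 mm) swings it to the middle (0.785), past which it snaps to the other detent by itself; let go before the middle it springs back.
- blue_isolator_grip (a point): point on the blue isolator's lever, in the middle of the bar's section, 125 mm from the turning axis, 80 mm above the table; moves with the lever. The bar is 22 mm wide and 16 mm thick (72 to 88 mm above the table) and ends 150 mm from the axis.
- blue_isolator_axis (a point): point on the vertical turning axis of the blue isolator's lever, 80 mm above the table. Black hub 52 mm across, 60 to 74 mm above the table; red cap 30 mm across, up to 92 mm.
- white_isolator: White isolator, starts off (the standby rig): fixed enclosure 130 x 130 mm, 60 mm high, red lever on top. Origin: centre of its underside on the table, z up. In this frame the lever points along (-0.707, -0.707) when off (red mark) and (-0.707, 0.707) when on (green mark): at joint value v along the cos and sin of (225 deg - v).
- white_isolator_handle (a joint): angle of the white isolator's lever: 0 off, 1.571 on; grows clockwise seen from above; it stops at both ends. A spring holds it in both detents: up to about 0.7 N m (6 N at 120 mm) swings it to the middle (0.785), past which it snaps to the other detent by itself; let go before the middle it springs back.
- white_isolator_grip (a point): point on the white isolator's lever, in the middle of the bar's section, 125 mm from the turning axis, 80 mm above the table; moves with the lever. The bar is 22 mm wide and 16 mm thick (72 to 88 mm above the table) and ends 150 mm from the axis.
- white_isolator_axis (a point): point on the vertical turning axis of the white isolator's lever, 80 mm above the table. Black hub 52 mm across, 60 to 74 mm above the table; red cap 30 mm across, up to 92 mm.
- blue_well: the blue-sleeved thermowell, loose, upright: steel flange 80 mm across and 14 mm thick with a collar 42 mm across to 19 mm, carrying a round blue stem 22 mm in diameter up to 160 mm above the underside; 0.55 to 0.9 kg. Origin: centre of its underside; z runs up the stem. Starts in the white lever's path, some 120 mm from its axis.
- pad: round parking pad, fixed flat on the table: black rubber disc with a yellow rim, 120 mm across, 3 mm thick. Origin: centre of its underside.
- green_well: bystander: same thermowell with a green sleeve, standing; origin at the centre of its underside
- spray: bystander: white bottle with red cap, 50 mm across, 175 mm tall, standing beside the +y side of the blue isolator; origin under its centre
- sealant: bystander: orange bottle with black cap, 50 mm across, 175 mm tall, standing beside the -y side of the white isolator; origin under its centre
- parts_bin: bystander: blue bin with steel tubes, 110 x 110 x 50 mm; origin under its centre
- flanges: bystander: stack of three steel flanges, 90 mm across, 45 mm high; origin under its centre
- thermometer: bystander: dial thermometer lying flat at the back, 195 mm long, 17 mm high; origin at mid-length
- spanner: bystander: steel spanner lying flat in front, 170 mm long; origin at mid-length
Mind the look-alikes: they are no part of the job. Leave any pink look-alike of the blue_well alone.

How it is judged:
By the outcome, as a careful person would: the job done as asked, in the order asked, and still so for the second after the job is handed in, with the robot touching nothing.
It also fails if it takes over 72 s, if anything falls off the work surface, if the arm or the gripper's body presses on something with over 40 N, if the wrist force passes 120 N, or if a joint passes its speed limit or range.

## Robot

A 7-joint arm with a two-finger parallel gripper is mounted at the origin on the work surface. World frame = base frame: x ahead of the robot, y to its left, z up, the work surface at z = 0. Lengths are in m, angles in rad, forces in N, time in s.
With the tool pointing down it reaches from about 0.4 to 0.875 m from the base axis. Payload 6.5 kg.
Tool frame: the origin (TCP) lies midway between the tips of the shut fingers; the grasp point (between the pads) lies 19 mm behind it; z points along the fingers, y is the line along which they close (so a half turn about z gives the same grasp; the last joint's range is limited). The gripper opens to 88 mm and grips with 3 to 60 N. Pads are 18 mm wide; open, the fingers measure 123 mm over their backs; the gripper's body (75 mm by 187 mm) begins 45 mm behind the grasp point.
Start: joints at [-1.346, 0.536, -0.004, 1.538, 0.003, 1.067, -0.071], TCP at [0.186, 0.623, 0.239] pointing down, gripper open.
Joint ranges: [-2.7, 2.7], [-0.37, 2.16], [-1.27, 1.26], [0.24, 2.4], [-1.31, 4.45], [0.19, 1.91], [-2.76, 2.76]. Speed limits (rad/s): [2.39, 2.39, 3.14, 3.14, 3.14, 3.14, 3.14].

## Interface

Orientations are given as a unit quaternion [w, x, y, z].
In Python, from bench import env gives the robot as it stands.
- The arm moves only by the tool jog_arm, never from a script. Its argument "targets" is a list of rows, each a list of 5 numbers: the shift along the tool's x, y, z in units of 30 mm (1.0 is 30 mm), then the turn about the tool's z in units of 8 degrees (1.0 is 8 degrees), then the opening, from 0 (shut) to 1 (fully open). A call has 1 to 20 rows; each row shifts and turns the commanded pose from where the row before left it, along the tool's axes as they then stand; what a row does not reach is not made up. A row lasts 1/8 s, in which the tool goes at most 62.5 mm and 10.7 degrees, less where a joint would pass 70% of its speed; a pose out of reach is approached as far as the arm can. A call is refused whole if a number of a shift passes 1 or a number of a turn 1, either way. A call with a gripper value outside its range is refused whole. The fingers move at their own pace and stop on an object; "force" is the grip in N (left out, the last holds). Time passes only in rows, so rows that do not move let the fingers close. It gives the time, the measured TCP pose, the force, the opening and the grip force at its end, in the units of the state.
- env.state(): the state, without advancing time (a new reading comes with each control period).
- env.grab_frame(name): name is "side" or "top"; returns a dict with "image" (480x640x3 uint8, red, green, blue), "depth" (480x640 float32, m along the optical axis (not along the pixel's ray), 0 where there is no reading), "fovy" (degrees; the focal length in pixels is half the picture's height over the tangent of half this angle, whatever the lens; pixels are square), "cx", "cy" (the principal point, pixels), "dist" ([k1, k2, p1, p2, k3] as OpenCV has them; the pictures are not rectified), "pose" (4x4, takes a point from camera to world coordinates). Camera axes: x right, y up, looking along -z (the intrinsics and any distortion apply to the point x, -y, -z); pixel columns grow to the right and rows downward; lengths in m; the calibration is good to about 2 mm. A picture is of the moment at which its call begins.
- env.sign_off(): hands the job in; it is judged then, once.
The state is a dict: "t": time; "joint_positions": joint angles; "dq": joint speeds; "tau": joint torques, N m; "eef_pos": TCP position; "eef_rot": TCP orientation; "contact_force": force on the tool from outside, world axes, zero at the start; "ft_torque": the same for the moment, N m; "gripper_width": finger opening in m; "grasp_force": force on a finger pad.
Only numpy, scipy, OpenCV 4.12 (cv2) and the standard library are available. Lean on these libraries where they do the work, as an engineer would, in place of code of your own. Each camera call takes 0.05 s, during which the arm holds its last target. There are 200 camera calls.

## Working session

There is one attempt and no reset: what is moved stays moved. The work goes in short steps, Python scripts to look and compute and a tool call to move; the robot and the scene stay as the last step left them, time stands still between calls to the robot, and variables do not carry over. Pictures are saved under pics/ and viewed, at most 10 in all, crops included, and the job is handed in when it is done.

Besides the shell and the picture viewer there is one more tool, called after ">>>" by a JSON object that holds its "name" and its "arguments", one argument or row to a line. jog_arm: Moves the arm, as the interface text tells. Its arguments: {"type":"object","properties":{"targets":{"type":"array","items":{"type":"array","items":{"type":"number"}}},"force":{"type":"number"}},"required":["targets"]}

```bash
mkdir -p pics; ls
cat > h.py <<'E'
import numpy as np,cv2
from bench import env
def grab(n):
    f=env.grab_frame(n); h=f["image"].shape[0]
    fl=h/2/np.tan(np.radians(f["fovy"])/2)
    f["K"]=np.array([[fl,0,f["cx"]],[0,fl,f["cy"]],[0,0,1]]); return f
def rays(f,px):
    u=cv2.undistortPoints(np.float64(px).reshape(-1,1,2),f["K"],np.float64(f["dist"])).reshape(-1,2)
    d=np.c_[u[:,0],-u[:,1],-np.ones(len(u))]
    return f["pose"][:3,3],d@f["pose"][:3,:3].T
def onplane(f,px,z):
    o,d=rays(f,px); return o+d*((z-o[2])/d[:,2])[:,None]
def cloud(f):
    v,u=np.mgrid[:480,:640]; o,d=rays(f,np.c_[u.ravel(),v.ravel()])
    return (o+d*f["depth"].ravel()[:,None]).reshape(480,640,3)
def save(im,n): cv2.imwrite("pics/"+n,im[...,::-1])
E
python3 - <<'E'
from h import *
for n in("top","side"):
    f=grab(n); save(f["image"],n+"0.png"); np.savez(n+"0.npz",**f)
    print(n,f["pose"].round(3).tolist(),f["fovy"],f["dist"])
print(env.state())
E
```

```text
pics
top [[-0.132, 0.969, -0.211, 0.294], [-0.991, -0.129, 0.028, 0.018], [0.0, 0.213, 0.977, 1.313], [0.0, 0.0, 0.0, 1.0]] 50.82147812236475 [-0.06774012  0.          0.          0.          0.        ]
side [[-0.982, 0.149, -0.118, 0.408], [-0.189, -0.718, 0.67, 0.794], [0.015, 0.68, 0.733, 0.966], [0.0, 0.0, 0.0, 1.0]] 45.53274828230733 [-0.10386976  0.          0.          0.          0.        ]
{'t': 0.1, 'joint_positions': array([-1.34619466,  0.5371375 , -0.00441968,  1.53872075,  0.0026348 ,
        1.06727488, -0.07120736]), 'dq': array([-0.00079643, -0.001483  ,  0.00151795, -0.00207558, -0.00130611,
        0.00145205,  0.00088745]), 'tau': array([ 2.40020774e-03, -5.72073698e+01,  9.93679315e-01, -2.52225816e+01,
       -5.62140299e-02,  1.34698895e-02,  3.49924539e-05]), 'eef_pos': array([0.18624894, 0.62219666, 0.23791723]), 'eef_rot': array([-3.47248493e-05,  1.44856957e-01,  9.89452309e-01, -7.66922012e-04]), 'contact_force': array([-0.32591008,  0.43351363, -0.72750093]), 'ft_torque': array([-0.00419539,  0.04854044,  0.03269919]), 'grasp_force': 0.0, 'gripper_width': 0.0880857371537158}
```

View pics/top0.png

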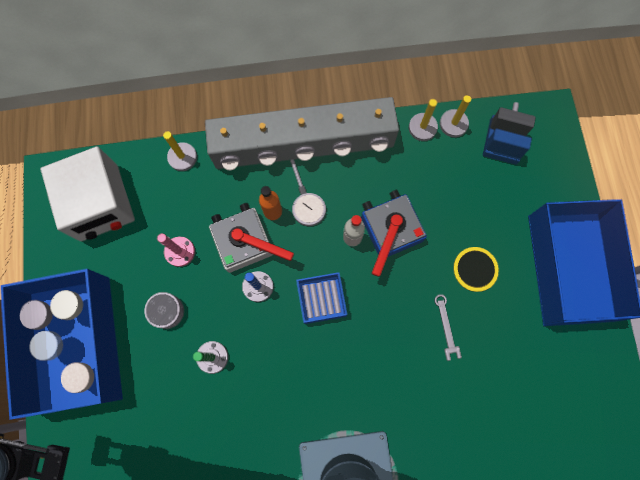

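View pics/side0.png

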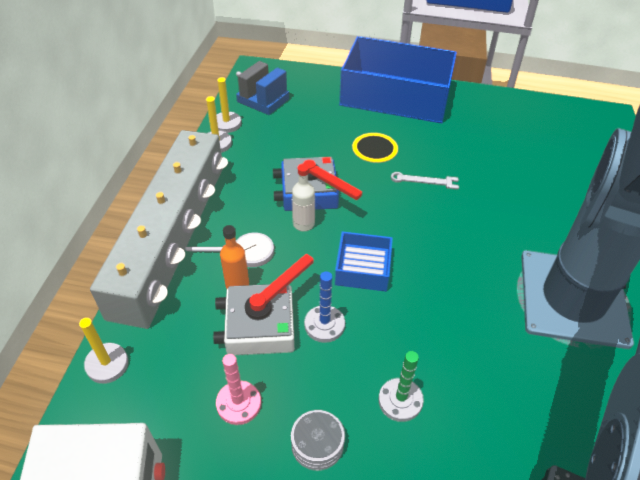

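Top view: the blue isolator is at (395,222), its lever pointing down to (375,275), with the red mark at (418,232). The white isolator is at (240,240), its lever tip at (290,257), with the green mark at (229,260). There are three well candidates. Blue-sleeved is at (258,285), pink at (178,250) and green at (212,357). The blue one fits: blue sleeve, and it stands in the white lever's path. The pad is at (476,268).

```bash
cat > meas.py <<'E'
from h import *
def comps(m,amin=30):
    n,l,s,c=cv2.connectedComponentsWithStats(m.astype(np.uint8),connectivity=8)
    return [(s[i,4],c[i],l==i) for i in range(1,n) if s[i,4]>=amin]
def lever(f,P):
    hsv=cv2.cvtColor(f["image"],cv2.COLOR_RGB2HSV); H,S,V=cv2.split(hsv)
    m=((H<8)|(H>172))&(S>170)&(V>90)&(P[...,2]>.07)&(P[...,2]<.1)
    out=[]
    for a,c,mm in comps(m,150):
        v,u=np.nonzero(mm); q=onplane(f,np.c_[u,v],.089)[:,:2]
        out.append((a,c.round(),q))
    return out
E
python3 - <<'E'
from meas import *
r=np.round
for n in("top","side"):
    f=dict(np.load(n+"0.npz")); P=cloud(f)
    print("==",n)
    for a,c,q in lever(f,P):
        rect=cv2.minAreaRect(np.float32(q)); b=cv2.boxPoints(rect)
        print("lever",a,c,"rect c",r(rect[0],4),"size",r(rect[1],4),rect[2],"\n",r(b,3).tolist(), "zmed")
    H,S,V=cv2.split(cv2.cvtColor(f["image"],cv2.COLOR_RGB2HSV))
    # pad
    for a,c,mm in comps((H>22)&(H<34)&(S>150)&(V>100)&(abs(P[...,2])<.012),100):
        v,u=np.nonzero(mm); q=onplane(f,np.c_[u,v],.003)[:,:2]
        (cx,cy),rad=cv2.minEnclosingCircle(np.float32(q)); print("pad",a,c.round(),r((cx,cy,rad),4))
    # tall stems: points with z .10-.17 in region
    m=(P[...,2]>.1)&(P[...,2]<.175)&(P[...,0]>.35)&(P[...,0]<.8)
    for a,c,mm in comps(m,20):
        p=P[mm]; print("tall",a,c.round(),r(np.median(p,0),3),"zmax",r(p[:,2].max(),3),"rgb",f["image"][mm].mean(0).round(),"ext",r(np.ptp(p[:,:2],axis=0),3))
    # well flanges by depth at z .014-.02
    m=(P[...,2]>.009)&(P[...,2]<.024)&(S<90)&(P[...,0]>.3)
    for a,c,mm in comps(cv2.morphologyEx(m.astype(np.uint8),cv2.MORPH_OPEN,np.ones((2,2))),150):
        v,u=np.nonzero(mm); q=onplane(f,np.c_[u,v],.014)[:,:2]
        (cx,cy),rad=cv2.minEnclosingCircle(np.float32(q)); print("flange",a,c.round(),r((cx,cy,rad),4))
f=dict(np.load("top0.npz"));im=f["image"][200:320,190:350]
save(cv2.resize(im,None,fx=5,fy=5,interpolation=2),"crop0.png")
E
```

```text
== top
lever 547 [387. 244.] rect c [ 0.5571 -0.1773] size [0.0302 0.1653] 62.524749755859375 
 [[0.47699999809265137, -0.15299999713897705], [0.6240000128746033, -0.2290000021457672], [0.6370000243186951, -0.20200000703334808], [0.4909999966621399, -0.12600000202655792]] zmed
lever 564 [261. 244.] rect c [0.6017 0.1336] size [0.1645 0.0283] 60.99948501586914 
 [[0.5490000247955322, 0.0689999982714653], [0.5740000009536743, 0.054999999701976776], [0.6539999842643738, 0.19900000095367432], [0.6290000081062317, 0.21199999749660492]] zmed
pad 527 [476. 269.] [ 0.4803 -0.4124  0.0605]
tall 2486 [ 82. 205.] [0.75  0.568 0.129] zmax 0.137 rgb [199. 196. 196.] ext [0.105 0.179]
tall 308 [269. 199.] [0.699 0.1   0.121] zmax 0.175 rgb [118.  65.  32.] ext [0.046 0.049]
tall 1547 [589. 241.] [ 0.5   -0.694  0.115] zmax 0.128 rgb [ 32.  56. 109.] ext [0.254 0.22 ]
tall 275 [354. 228.] [ 0.6   -0.095  0.12 ] zmax 0.175 rgb [135. 117. 110.] ext [0.048 0.045]
tall 139 [165. 240.] [0.625 0.358 0.153] zmax 0.166 rgb [152.  95. 116.] ext [0.022 0.021]
tall 2058 [ 47. 315.] [0.493 0.689 0.122] zmax 0.
[... 2784 characters left out ...]
134 rgb [241. 242. 241.] ext [0.092 0.105]
flange 469 [47. 50.] [ 1.6071 -0.7328  0.3248]
flange 151 [426.  22.] [ 0.3818 -1.1243  0.0867]
flange 226 [229. 122.] [ 0.8934 -0.4199  0.0414]
flange 832 [257. 248.] [0.6948 0.0144 0.0469]
flange 182 [366. 252.] [ 0.4521 -0.0279  0.0425]
flange 187 [365. 258.] [ 0.4518 -0.009   0.0423]
flange 194 [364. 264.] [0.4502 0.0093 0.0427]
flange 174 [364. 270.] [0.45   0.0261 0.0423]
flange 232 [134. 320.] [0.8924 0.2222 0.0572]
flange 875 [326. 325.] [0.5046 0.1726 0.0409]
flange 968 [107. 364.] [0.8939 0.3449 0.041 ]
flange 255 [260. 351.] [0.6152 0.2556 0.0639]
flange 1130 [401. 401.] [0.3404 0.3063 0.0405]
flange 902 [237. 407.] [0.6262 0.3682 0.0395]
```

View pics/crop0.png

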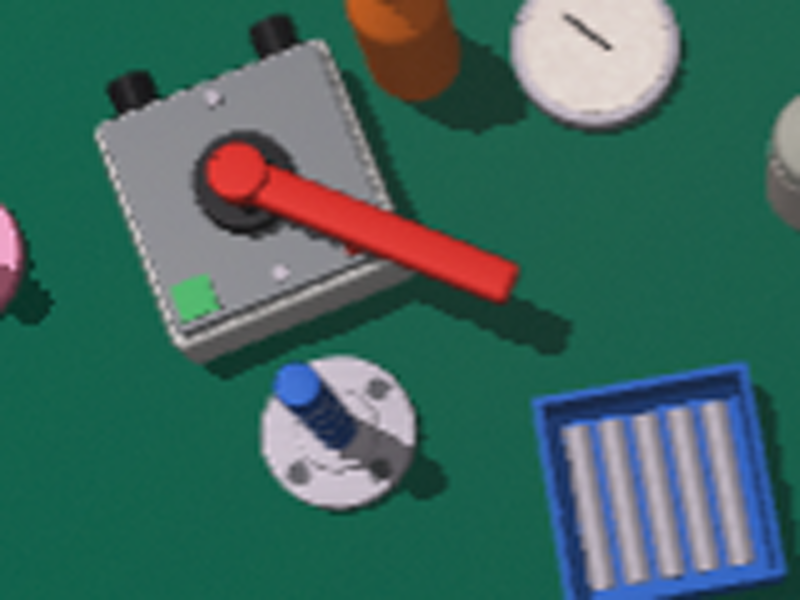

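Run:
```python
from meas import *
r=np.round
for n in("top","side"):
    f=dict(np.load(n+"0.npz")); P=cloud(f); H,S,V=cv2.split(cv2.cvtColor(f["image"],cv2.COLOR_RGB2HSV))
    m=(abs(P[...,2])<.05)&(H>65)&(H<90)&(S>120)&(P[...,0]>.2)&(P[...,0]<.85)&(abs(P[...,1])<.5)
    q=P[m]; A=np.c_[q[:,:2],np.ones(len(q))]; s=np.linalg.lstsq(A,q[:,2],rcond=None)[0]; print(n,"table",r(s,4),len(q))
    print("base plate pts",[(k,r(P[k[1],k[0]],3)) for k in ([(305,448),(385,438),(303,443),(387,434)] if n=="top" else [(530,258),(526,325),(530,330)])])
    # points above table near gripper
    m=(np.hypot(P[...,0]-.186,P[...,1]-.623)<.12)&(P[...,2]>.15)&(f["depth"]>0)
    v,u=np.nonzero(m); print("grip pts",len(u), (u.min(),u.max(),v.min(),v.max()) if len(u) else "")
    if len(u): print(r(P[m].min(0),3),r(P[m].max(0),3))
f=dict(np.load("side0.npz"));save(cv2.resize(f["image"][230:480,480:640],None,fx=3,fy=2.4),"a.png")
f=dict(np.load("top0.npz"))
```

```text
top table [ 0.0004 -0.0013  0.0005] 74200
base plate pts [((305, 448), array([0.095, 0.092, 0.014])), ((385, 438), array([ 0.091, -0.107,  0.01 ])), ((303, 443), array([0.106, 0.095, 0.009])), ((387, 434), array([ 0.098, -0.114, -0.001]))]
grip pts 2301 (np.int64(0), np.int64(69), np.int64(434), np.int64(479))
[0.137 0.521 0.237] [0.234 0.675 0.441]
side table [-0.0012  0.0007 -0.0007] 81244
base plate pts [((530, 258), array([ 0.09 , -0.086,  0.01 ])), ((526, 325), array([0.107, 0.094, 0.006])), ((530, 330), array([0.1  , 0.108, 0.011]))]
grip pts 4863 (np.int64(542), np.int64(639), np.int64(340), np.int64(479))
[0.154 0.526 0.318] [0.235 0.64  0.619]
```

>>> {"name": "jog_arm", "arguments": {
  "targets": [
    [0, 0, 0, -0.97, 0],
    [0, 0, 0, -0.97, 0],
    [0, 0, 0, -0.97, 0],
    [0, 0, 0, -0.97, 0],
    [0, 0, 0, -0.97, 0],
    [0, 0, 0, -0.97, 0],
    [0, -1, 0, 0, 0],
    [0, -1, 0, 0, 0],
    [0, -1, 0, 0, 0],
    [0, -1, 0, 0, 0],
    [0, -1, 0, 0, 0],
    [0, -1, 0, 0, 0],
    [0, -1, 0, 0, 0],
    [0, -1, 0, 0, 0],
    [0, -1, 0, 0, 0],
    [0, -1, 0, 0, 0],
    [0, -1, 0, 0, 0],
    [0, -1, 0, 0, 0],
    [0, -1, 0, 0, 0],
    [0, -1, 0, 0, 0]
  ],
  "force": 30
}}

```text
t: 2.6
eef_pos: [0.3959, 0.2575, 0.2385]
eef_rot: [-0.0, -0.258, 0.966, -0.0]
contact_force: [0.4, -0.0, -0.0]
gripper_width: 0.0003
grasp_force: 0.0
```

>>> {"name": "jog_arm", "arguments": {
  "targets": [
    [0.2, -1, 0, 0, 0],
    [0.2, -1, 0, 0, 0],
    [0.2, -1, 0, 0, 0],
    [0.2, -1, 0, 0, 0],
    [0.2, -1, 0, 0, 0],
    [0.2, -1, 0, 0, 0],
    [0.2, -1, 0, 0, 0],
    [0.2, -1, 0, 0, 0],
    [0.2, -1, 0, 0, 0],
    [0.2, -1, 0, 0, 0],
    [0.2, -1, 0, 0, 0],
    [0.2, -1, 0, 0, 0],
    [0.2, -1, 0, 0, 0],
    [0, 0, 0, 0, 0],
    [0, 0, 0, 0, 0]
  ]
}}

```text
t: 4.47
eef_pos: [0.5221, -0.1174, 0.2384]
eef_rot: [-0.0, -0.258, 0.966, 0.0]
contact_force: [0.8, -0.2, -0.5]
gripper_width: 0.0004
grasp_force: 0.0
```

Run:
```python
from meas import *
s=env.state(); print(s["t"],s["eef_pos"].round(4),s["eef_rot"].round(4),s["gripper_width"],s["joint_positions"].round(2))
ims=[]
for n in("top","side"):
    f=grab(n); P=cloud(f); np.savez(n+"1.npz",**f)
    T=np.linalg.inv(f["pose"]); c=T[:3,:3]@s["eef_pos"]+T[:3,3]
    px=cv2.projectPoints(np.array([[c[0],-c[1],-c[2]]]),np.zeros(3),np.zeros(3),f["K"],np.float64(f["dist"]))[0].ravel()
    im=f["image"].copy(); cv2.drawMarker(im,tuple(int(v) for v in px.round()),(255,0,255),0,8,1)
    x0,y0=(int(px[0])-70,int(px[1])-80); x0=max(0,x0);y0=max(0,y0)
    c_=cv2.resize(im[y0:y0+160,x0:x0+120],(400,533),interpolation=2);ims.append(c_)
    print(n,px.round(1),x0,y0)
save(np.hstack(ims),"ref1.png")
```

```text
4.475 [ 0.5221 -0.1174  0.2384] [-3.000e-04 -2.583e-01  9.661e-01  5.000e-04] 0.00041200640198767657 [-0.01  0.34  0.18  1.85 -0.07  0.95  2.3 ]
top [371.8 248. ] 301 168
side [345.7 141.4] 275 61
```

View pics/ref1.png

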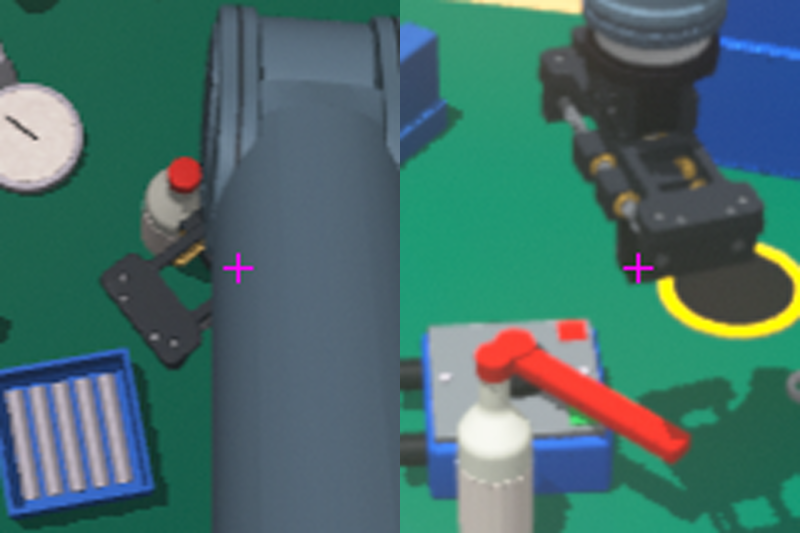

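The top crop shows the arm hiding the fingers, with only the end plate of the gripper body visible at (150,310). The side crop shows the same body end at (700,230). I'll use that body, whose pose is known, to check each camera's offset.

Run:
```python
from meas import *
s=env.state(); p=s["eef_pos"]; X=np.array([-.866,-.5,0]);Y=np.array([-.5,.866,0])
for n in("top","side"):
    f=dict(np.load(n+"1.npz")); P=cloud(f); D=P-p; a=D@X; b=D@Y; z=P[...,2]
    m=(b>.05)&(b<.125)&(abs(a)<.07)&(z>.25)&(z<.45)&(f["depth"]>0)
    print(n,m.sum())
    for lo in np.arange(.25,.45,.02):
        k=m&(z>=lo)&(z<lo+.02)
        if k.sum()>15: print(round(lo,2),k.sum(),"x",np.percentile(a[k],[1,50,99]).round(4),"y",np.percentile(b[k],[1,50,99]).round(4))
    # same for static: fit to well flange depth-based
```

```text
top 611
0.33 588 x [-0.0314  0.0029  0.0362] y [0.0517 0.0758 0.0912]
side 950
0.29 112 x [-0.0326 -0.0009  0.0324] y [0.0832 0.086  0.0891]
0.31 238 x [-0.0332 -0.0042  0.0336] y [0.0557 0.0869 0.095 ]
0.33 600 x [-0.0333 -0.0012  0.0326] y [0.0518 0.0847 0.0969]
```

The top camera reads a few mm low in y and the side camera a few mm high, so averaging them is right. Next I lower the shut fingers behind the blue lever.

>>> {"name": "jog_arm", "arguments": {
  "targets": [
    [0.13, 0.3, 1, 0, 0],
    [0, 0, 1, 0, 0],
    [0, 0, 1, 0, 0],
    [0, 0, 1, 0, 0],
    [0, 0, 1, 0, 0],
    [0, 0, 0.7, 0, 0],
    [0, 0, 0, 0, 0],
    [0, 0, 0, 0, 0]
  ]
}}

```text
t: 5.58
eef_pos: [0.5152, -0.1121, 0.0685]
eef_rot: [0.001, -0.258, 0.966, -0.0]
contact_force: [-0.2, -0.4, 0.1]
gripper_width: 0.0007
grasp_force: 0.0
```

>>> {"name": "jog_arm", "arguments": {
  "targets": [
    [0.43, -0.34, 0, 0, 0],
    [0.43, -0.34, 0, 0, 0],
    [0.43, -0.34, 0, 0, 0],
    [0.43, -0.34, 0, 0, 0],
    [0.22, -0.36, 0, 0, 0],
    [0.22, -0.36, 0, 0, 0],
    [0.22, -0.36, 0, 0, 0],
    [0.22, -0.36, 0, 0, 0],
    [0.08, -0.41, 0, 0, 0],
    [0.08, -0.41, 0, 0, 0],
    [0.08, -0.41, 0, 0, 0],
    [0.08, -0.41, 0, 0, 0],
    [0, 0, 0, 0, 0],
    [0, 0, 0, 0, 0]
  ]
}}

```text
t: 7.32
eef_pos: [0.505, -0.2712, 0.0676]
eef_rot: [-0.0, -0.258, 0.966, 0.0]
contact_force: [-0.1, -0.6, -0.4]
gripper_width: -0.0
grasp_force: 0.0
```

>>> {"name": "jog_arm", "arguments": {
  "targets": [
    [-0.33, 0.58, 0, 0, 0],
    [0, 0, -1, 0, 0],
    [0, 0, -1, 0, 0],
    [0, 0, -1, 0, 0],
    [0, 0, -1, 0, 0],
    [0, 0, 0, 0.94, 0],
    [0, 0, 0, 0.94, 0],
    [0, 0, 0, 0.94, 0],
    [0, 0, 0, 0.94, 0],
    [0, 1, 0, 0, 1],
    [0, 1, 0, 0, 1],
    [0, 1, 0, 0, 1],
    [0, 1, 0, 0, 1],
    [0, 1, 0, 0, 1],
    [0, 1, 0, 0, 1],
    [0, 1, 0, 0, 1],
    [0, 1, 0, 0, 1],
    [0, 1, 0, 0, 1],
    [0, 1, 0, 0, 1],
    [0, 1, 0, 0, 1]
  ]
}}

```text
t: 9.82
eef_pos: [0.5047, 0.0811, 0.1876]
eef_rot: [-0.0, 0.001, 1.0, 0.0]
contact_force: [0.7, 0.9, 0.8]
gripper_width: 0.088
grasp_force: 0.0
```

Run:
```python
from meas import *
s=env.state(); print(s["t"],s["eef_pos"].round(4),s["eef_rot"].round(4),s["joint_positions"].round(2))
for n in("top","side"):
    f=grab(n); P=cloud(f)
    for a,c,q in lever(f,P):
        rect=cv2.minAreaRect(np.float32(q)); b=cv2.boxPoints(rect)
        print(n,a,c,np.round(rect[0],4),np.round(rect[1],4),round(rect[2],1),np.round(b,3).tolist())
    save(f["image"],n+"2.png")
```

```text
9.825 [0.5047 0.0811 0.1876] [-4.e-04  5.e-04  1.e+00  3.e-04] [-0.4   0.37  0.19  1.96 -0.1   0.82  1.41]
top 559 [420. 230.] [ 0.5853 -0.2671] [0.162  0.0293] 61.1 [[0.5329999923706055, -0.3310000002384186], [0.5590000152587891, -0.3449999988079071], [0.6370000243186951, -0.2029999941587448], [0.6119999885559082, -0.1889999955892563]]
side 781 [280. 282.] [0.6003 0.1417] [0.1639 0.0287] 60.3 [[0.546999990940094, 0.07800000160932541], [0.5720000267028809, 0.06300000101327896], [0.652999997138977, 0.20600000023841858], [0.628000020980835, 0.2199999988079071]]
```

View pics/side2.png

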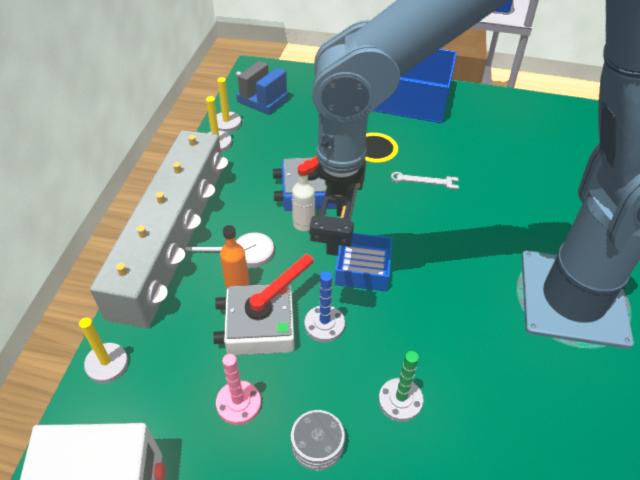

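Side view: the blue lever no longer points toward the camera, and the top-view fit gives 241°, which is off. The blue well is untouched at (325,320), next to the white isolator. Now I grasp it.

>>> {"name": "jog_arm", "arguments": {
  "targets": [
    [0, 1, 0, 0, 1],
    [0, 1, 0, 0, 1],
    [0, 0.9, 0, 0, 1],
    [0, 0, 0, 0, 1],
    [0, 0, 0.7, 0, 1],
    [0, 0, 0.7, 0, 1],
    [0, 0, 0.7, 0, 1],
    [0, 0, 0.7, 0, 1],
    [0, 0, 0, 0, 1],
    [0, 0, 0, 0, 0],
    [0, 0, 0, 0, 0],
    [0, 0, 0, 0, 0],
    [0, 0, 0, 0, 0],
    [0, 0, 0, 0, 0],
    [0, 0, 0, 0, 0]
  ],
  "force": 45
}}

```text
t: 11.8
eef_pos: [0.5063, 0.1654, 0.1037]
eef_rot: [-0.0, 0.002, 1.0, -0.0]
contact_force: [-0.5, -0.7, 0.7]
gripper_width: 0.0301
grasp_force: 0.0
```

>>> {"name": "jog_arm", "arguments": {
  "targets": [
    [0, 0, 0, 0, 0],
    [0, 0, 0, 0, 0],
    [0, 0, 0, 0, 0],
    [0, 0, 0, 0, 0]
  ]
}}

```text
t: 12.3
eef_pos: [0.5063, 0.1656, 0.1036]
eef_rot: [-0.0, 0.001, 1.0, 0.0]
contact_force: [-0.7, 1.1, -2.5]
gripper_width: 0.021
grasp_force: 45.0
```

>>> {"name": "jog_arm", "arguments": {
  "targets": [
    [0, 0, -0.4, 0, 0],
    [0, 0, -0.8, 0, 0],
    [0, 0, -1, 0, 0],
    [0, 0, -1, 0, 0],
    [0, 0, -0.8, 0, 0],
    [0, 0, 0, 0, 0],
    [0, -0.3, 0, 0, 0],
    [0, -0.6, 0, 0, 0],
    [0, -0.8, 0, 0, 0],
    [0, -0.8, 0, 0, 0],
    [0, -0.8, 0, 0, 0],
    [0, -0.8, 0, 0, 0],
    [0, -0.8, 0, 0, 0],
    [0, -0.8, 0, 0, 0],
    [0, -0.8, 0, 0, 0],
    [0, -0.8, 0, 0, 0]
  ]
}}

```text
t: 14.3
eef_pos: [0.5044, -0.0561, 0.2228]
eef_rot: [-0.001, 0.002, 1.0, -0.0]
contact_force: [0.1, -0.7, -5.9]
gripper_width: 0.0209
grasp_force: 45.0
```

>>> {"name": "jog_arm", "arguments": {
  "targets": [
    [0.05, -0.8, 0, 0, 0],
    [0.05, -0.8, 0, 0, 0],
    [0.05, -0.8, 0, 0, 0],
    [0.05, -0.8, 0, 0, 0],
    [0.05, -0.8, 0, 0, 0],
    [0.05, -0.8, 0, 0, 0],
    [0.05, -0.8, 0, 0, 0],
    [0.05, -0.8, 0, 0, 0],
    [0.05, -0.8, 0, 0, 0],
    [0.05, -0.8, 0, 0, 0],
    [0.05, -0.8, 0, 0, 0],
    [0.05, -0.8, 0, 0, 0],
    [0.1, -0.6, 0, 0, 0],
    [0.1, -0.4, 0, 0, 0],
    [0.1, -0.3, 0, 0, 0],
    [0, 0, 0, 0, 0],
    [0, 0, 0, 0, 0]
  ]
}}

```text
t: 16.42
eef_pos: [0.478, -0.3796, 0.2237]
eef_rot: [0.0, 0.001, 1.0, 0.0]
contact_force: [1.2, 0.3, -6.0]
gripper_width: 0.021
grasp_force: 45.0
```

Run:
```python
from meas import *
s=env.state(); print(s["t"],s["eef_pos"].round(4),s["eef_rot"].round(4),s["gripper_width"],s["grasp_force"],s["contact_force"].round(1))
e=s["eef_pos"]
for n in("top","side"):
    f=grab(n); P=cloud(f); np.savez(n+"3.npz",**f)
    m=(np.hypot(P[...,0]-e[0],P[...,1]-e[1])<.07)&(P[...,2]>.08)&(P[...,2]<.2)&(f["depth"]>0)
    q=P[m]
    if m.sum()>20: 
        print(n,m.sum(),np.percentile(q,[1,99],axis=0).round(4).tolist())
        for lo in np.arange(.1,.2,.01):
            k=q[(q[:,2]>=lo)&(q[:,2]<lo+.01)]
            if len(k)>8: print(round(lo,3),len(k),np.percentile(k,[2,98],axis=0)[:,:2].mean(0).round(4),np.ptp(k,axis=0)[:2].round(3))
    save(cv2.resize(f["image"][70:250,250:490],(800,600)),n+"3.png") if n=="side" else 0
```

```text
16.425 [ 0.478  -0.3796  0.2237] [1.e-04 1.e-03 1.e+00 4.e-04] 0.021034554051052964 44.988610837608576 [ 1.2  0.3 -6. ]
top 350 [[0.4415, -0.4146, 0.1225], [0.5166, -0.3421, 0.1599]]
0.12 34 [ 0.4675 -0.3604] [0.055 0.038]
0.13 272 [ 0.479  -0.3772] [0.079 0.077]
0.14 35 [ 0.4643 -0.376 ] [0.051 0.059]
side 748 [[0.4434, -0.4101, 0.1182], [0.5186, -0.3361, 0.1981]]
0.11 22 [ 0.4821 -0.3509] [0.073 0.029]
0.12 134 [ 0.4805 -0.3726] [0.077 0.086]
0.13 393 [ 0.4813 -0.3731] [0.08  0.081]
0.14 36 [ 0.4821 -0.3676] [0.022 0.029]
0.15 28 [ 0.4799 -0.3696] [0.02  0.015]
0.16 34 [ 0.4809 -0.3701] [0.021 0.016]
0.17 34 [ 0.4809 -0.3727] [0.022 0.014]
0.18 31 [ 0.4804 -0.3711] [0.019 0.016]
0.19 36 [ 0.4804 -0.3722] [0.021 0.017]
```

View pics/side3.png

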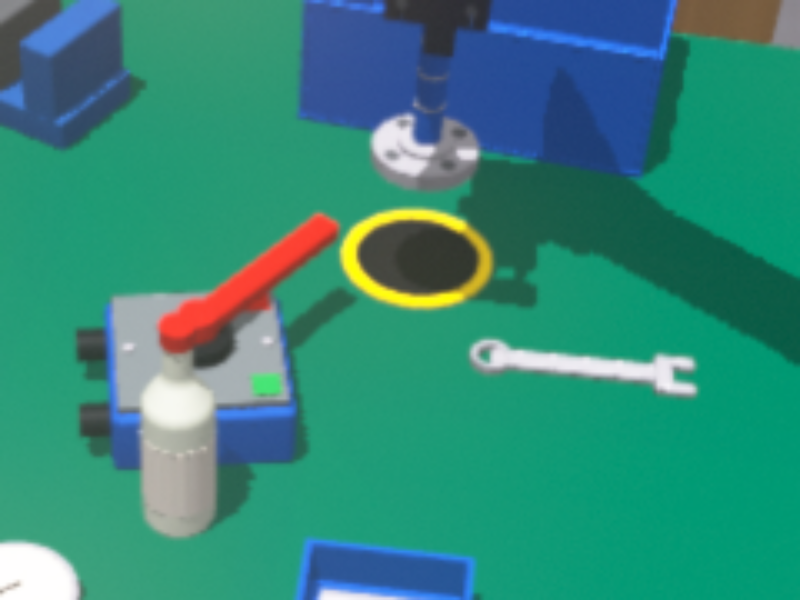

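Side view: the well hangs upright in the gripper with its flange at (425,150), the pad is at (417,257), and the blue lever lies over the red (off) mark. Now I align and come down to just above the pad for a check.

>>> {"name": "jog_arm", "arguments": {
  "targets": [
    [0, -0.4, 0, 0, 0],
    [0, -0.7, 0.4, 0, 0],
    [0, 0, 0.8, 0, 0],
    [0, 0, 0.8, 0, 0],
    [0, 0, 0.8, 0, 0],
    [0, 0, 0.4, 0, 0],
    [0, 0, 0, 0, 0],
    [0, 0, 0, 0, 0]
  ]
}}

```text
t: 17.52
eef_pos: [0.478, -0.4145, 0.1286]
eef_rot: [0.001, 0.002, 1.0, -0.001]
contact_force: [-0.0, -0.8, -6.0]
gripper_width: 0.0213
grasp_force: 45.0
```

```bash
cat > chk.py <<'E'
from meas import *
import sys
s=env.state(); print(s["t"],s["eef_pos"].round(4),s["eef_rot"].round(4),s["contact_force"].round(1))
e=s["eef_pos"]; zt=float(sys.argv[1])
for n in("top","side"):
    f=grab(n); P=cloud(f); H,S,V=cv2.split(cv2.cvtColor(f["image"],cv2.COLOR_RGB2HSV))
    m=(H>20)&(H<36)&(S>130)&(V>60)&(np.hypot(P[...,0]-.48,P[...,1]+.41)<.09)&(P[...,2]<.03)
    v,u=np.nonzero(m); q=onplane(f,np.c_[u,v],.003)[:,:2]
    w=np.hypot(*(q-[.48,-.41]).T)<.075; q=q[w]
    A=np.c_[2*q,np.ones(len(q))]; c=np.linalg.lstsq(A,(q**2).sum(1),rcond=None)[0][:2]
    (cx,cy),R=cv2.minEnclosingCircle(np.float32(q))
    m=(np.hypot(P[...,0]-c[0],P[...,1]-c[1])<.06)&(abs(P[...,2]-zt)<.007)&(S<90)
    v,u=np.nonzero(m); k=onplane(f,np.c_[u,v],zt)[:,:2]
    (fx,fy),FR=cv2.minEnclosingCircle(np.float32(k))
    print(n,len(q),"pad lsq",c.round(4),"encl",np.round((cx,cy,R),4),"flange",len(k),np.round((fx,fy,FR),4),"well-pad",np.round((fx-cx,fy-cy),4))
    np.savez(n+"c.npz",**f)
E
python3 chk.py 0.039
```

```text
17.525 [ 0.478  -0.4145  0.1286] [ 6.0e-04  1.7e-03  1.0e+00 -6.0e-04] [-0.  -0.8 -6. ]
top 365 pad lsq [ 0.4808 -0.4126] encl [ 0.4804 -0.4121  0.0603] flange 251 [ 0.4805 -0.4139  0.041 ] well-pad [ 0.0001 -0.0018]
side 328 pad lsq [ 0.4798 -0.4063] encl [ 0.4802 -0.4049  0.0614] flange 392 [ 0.4817 -0.4055  0.0424] well-pad [ 0.0015 -0.0007]
```

Centred within 2 mm in both views. Lowering.

>>> {"name": "jog_arm", "arguments": {
  "targets": [
    [0, 0.03, 0.25, 0, 0],
    [0, 0, 0.25, 0, 0],
    [0, 0, 0.15, 0, 0],
    [0, 0, 0.07, 0, 0],
    [0, 0, 0, 0, 0],
    [0, 0, 0, 0, 0]
  ]
}}

```text
t: 18.38
eef_pos: [0.4775, -0.4125, 0.1067]
eef_rot: [-0.0, 0.002, 1.0, 0.0]
contact_force: [-3.4, 4.0, 4.4]
gripper_width: 0.0212
grasp_force: 45.0
```

>>> {"name": "jog_arm", "arguments": {
  "targets": [
    [0, 0, 0, 0, 0.35],
    [0, 0, 0, 0, 0.5],
    [0, 0, 0, 0, 0.7],
    [0, 0, 0, 0, 1],
    [0, 0, 0, 0, 1],
    [0, 0, 0, 0, 1],
    [0, 0, 0, 0, 1],
    [0, 0, -0.5, 0, 1],
    [0, 0, -0.8, 0, 1],
    [0, 0, -1, 0, 1],
    [0, 0, -1, 0, 1],
    [0, 0, -1, 0, 0],
    [0, 1, 0, 0, 0],
    [0, 1, 0, 0, 0],
    [0, 1, 0, 0, 0],
    [0, 1, 0, 0, 0],
    [0, 1, 0, 0, 0],
    [0, 1, 0, 0, 0],
    [0, 1, 0, 0, 0],
    [0, 1, 0, 0, 0]
  ]
}}

```text
t: 20.88
eef_pos: [0.4784, -0.1719, 0.2362]
eef_rot: [0.001, 0.002, 1.0, -0.0]
contact_force: [0.1, -1.0, 0.3]
gripper_width: 0.0011
grasp_force: 0.0
```

```bash
python3 chk.py 0.017
python3 - <<'E'
from meas import *
r=np.round
for n in("top","side"):
    f=dict(np.load(n+"c.npz")); P=cloud(f)
    m=(np.hypot(P[...,0]-.48,P[...,1]+.41)<.06)&(P[...,2]>.1)&(P[...,2]<.17)
    if m.any(): print(n,"stem",r(np.median(P[m],0),4),r(P[m][:,2].max(),3))
    for a,c,q in lever(f,P):
        rect=cv2.minAreaRect(np.float32(q)); print(n,a,c,r(rect[0],4),r(rect[1],4),round(rect[2],1))
    m=(P[...,2]>.15)&(P[...,2]<.176)&(abs(P[...,0]-.7)<.05)&(abs(P[...,1]-.11)<.05)
    if m.any(): print("sealant top",r(np.percentile(P[m],[2,98],axis=0),3).tolist())
E
```

```text
20.875 [ 0.4784 -0.1719  0.2362] [ 7.0e-04  1.8e-03  1.0e+00 -1.0e-04] [ 0.1 -1.   0.3]
top 345 pad lsq [ 0.4805 -0.4132] encl [ 0.4807 -0.4125  0.0607] flange 524 [ 0.4768 -0.4087  0.0449] well-pad [-0.0038  0.0038]
side 351 pad lsq [ 0.4797 -0.4071] encl [ 0.48   -0.4054  0.0618] flange 393 [ 0.4815 -0.4014  0.0442] well-pad [0.0015 0.004 ]
top stem [ 0.4778 -0.4072  0.1537] 0.17
top 569 [261. 244.] [0.6017 0.1336] [0.1645 0.0283] 61.0
sealant top [[0.696, 0.092, 0.152], [0.719, 0.114, 0.176]]
side 442 [328. 152.] [ 0.5799 -0.2556] [0.1628 0.0337] 57.7
side 778 [279. 283.] [0.6006 0.1418] [0.1643 0.0295] 60.8
sealant top [[0.695, 0.098, 0.151], [0.716, 0.119, 0.175]]
```

The well stands upright on the pad within a few mm of its centre, and the blue lever is off. Next I come down behind the white lever.

>>> {"name": "jog_arm", "arguments": {
  "targets": [
    [-0.53, 0.98, 0, 0, 0],
    [-0.53, 0.98, 0, 0, 0],
    [-0.53, 0.98, 0, 0, 0],
    [-0.53, 0.98, 0, 0, 0],
    [-0.53, 0.98, 0, 0, 0],
    [-0.53, 0.98, 0, 0, 0],
    [-0.53, 0.98, 0, 0, 0],
    [-0.53, 0.98, 0, 0, 0],
    [0, 0, 0, 0, 0],
    [0, 0, 1, 0, 0],
    [0, 0, 1, 0, 0],
    [0, 0, 1, 0, 0],
    [0, 0, 1, 0, 0],
    [0, 0, 1, 0, 0],
    [0, 0, 0.6, 0, 0],
    [0, 0, 0, 0, 0]
  ]
}}

```text
t: 22.98
eef_pos: [0.6056, 0.061, 0.0665]
eef_rot: [-0.001, 0.002, 1.0, -0.0]
contact_force: [0.6, -0.0, 0.7]
gripper_width: 0.0007
grasp_force: 0.0
```

>>> {"name": "jog_arm", "arguments": {
  "targets": [
    [0.35, 0.23, 0, 0, 0],
    [0.35, 0.23, 0, 0, 0],
    [0.35, 0.23, 0, 0, 0],
    [0.35, 0.23, 0, 0, 0],
    [0.35, 0.23, 0, 0, 0],
    [0.27, 0.31, 0, 0, 0],
    [0.27, 0.31, 0, 0, 0],
    [0.27, 0.31, 0, 0, 0],
    [0.27, 0.31, 0, 0, 0],
    [0.12, 0.4, 0, 0, 0],
    [0.12, 0.4, 0, 0, 0],
    [0.12, 0.4, 0, 0, 0],
    [0.12, 0.4, 0, 0, 0],
    [0, 0, 0, 0, 0],
    [0, 0, 0, 0, 0],
    [0, -0.7, 0, 0, 0],
    [0, 0, -1, 0, 0],
    [0, 0, -1, 0, 0],
    [0, 0, -1, 0, 0],
    [0, 0, -1, 0, 0]
  ]
}}

```text
t: 25.48
eef_pos: [0.5073, 0.1586, 0.188]
eef_rot: [-0.0, 0.003, 1.0, -0.0]
contact_force: [-0.1, -0.6, 0.0]
gripper_width: 0.0
grasp_force: 0.0
```

>>> {"name": "jog_arm", "arguments": {
  "targets": [
    [0.5, -0.8, -1, 0, 0],
    [0.5, -0.8, -1, 0, 0],
    [0.5, -0.8, 0, 0, 0],
    [0.5, -0.8, 0, 0, 0],
    [0, -0.8, 0, 0, 0],
    [0, -0.8, 0, 0, 0],
    [0, 0, 0, 0, 0],
    [0, 0, 0, 0, 0]
  ]
}}

```text
t: 26.48
eef_pos: [0.4465, 0.0172, 0.247]
eef_rot: [-0.0, 0.002, 1.0, 0.0]
contact_force: [-0.3, 1.0, 0.4]
gripper_width: 0.0005
grasp_force: 0.0
```

Run:
```python
from meas import *
r=np.round
for n in("top","side"):
    f=grab(n); P=cloud(f); save(f["image"],n+"9.png")
    for a,c,q in lever(f,P):
        rect=cv2.minAreaRect(np.float32(q)); print(n,a,c,r(rect[0],4),r(rect[1],4),r(cv2.boxPoints(rect),3).tolist())
```

```text
top 557 [420. 230.] [ 0.5853 -0.2671] [0.162  0.0293] [[0.5329999923706055, -0.3310000002384186], [0.5590000152587891, -0.3449999988079071], [0.6370000243186951, -0.2029999941587448], [0.6119999885559082, -0.1889999955892563]]
top 565 [226. 258.] [0.5762 0.2273] [0.0276 0.1639] [[0.49900001287460327, 0.257999986410141], [0.6399999856948853, 0.17299999296665192], [0.6539999842643738, 0.19699999690055847], [0.5130000114440918, 0.2809999883174896]]
side 448 [327. 152.] [ 0.5808 -0.256 ] [0.1631 0.0344] [[0.5239999890327454, -0.31700000166893005], [0.5529999732971191, -0.33500000834465027], [0.6380000114440918, -0.19499999284744263], [0.6079999804496765, -0.1770000010728836]]
side 991 [283. 322.] [0.5747 0.2358] [0.0319 0.1663] [[0.4959999918937683, 0.2669999897480011], [0.6359999775886536, 0.17800000309944153], [0.652999997138977, 0.20499999821186066], [0.5130000114440918, 0.2939999997615814]]
```

View pics/top9.png

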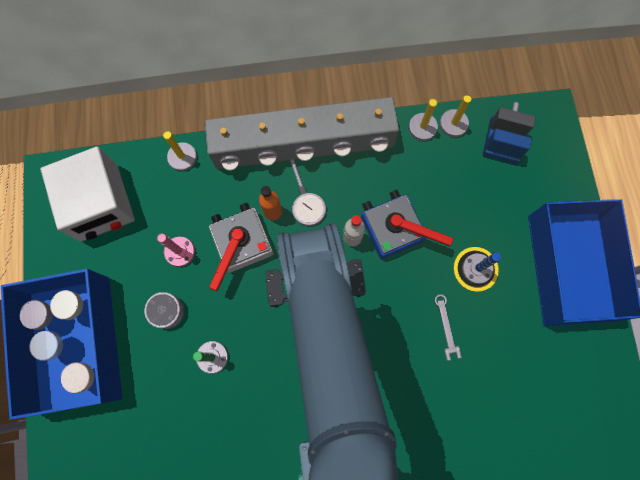

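View pics/side9.png

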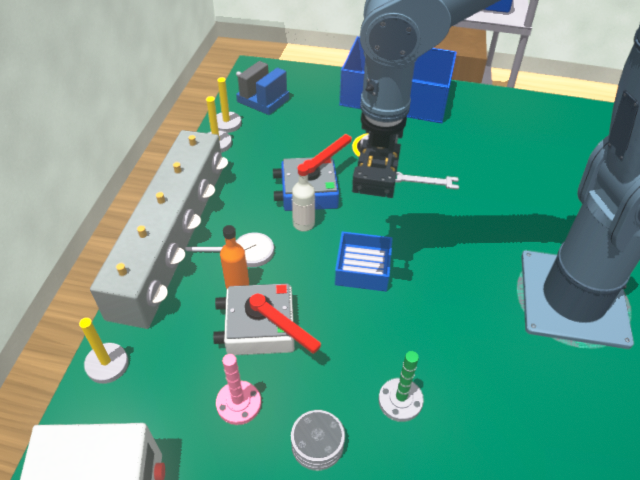

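Top view: the white lever lies over its green mark (tip 213,287; 149°, fully on) and the blue lever over its red mark (tip 451,242; 241°, off). The blue well stands in the pad's centre (477,268). Side view: every bystander is where it was, and the arm is clear.

```bash
python3 -c "
from bench import env
print(env.sign_off())"
```

```text
the job is handed in; nothing more can be done
None
```

The job is handed in: the blue isolator went off first, then the blue well was stood upright on the pad within about 5 mm of its centre, and only then was the white isolator turned fully on; nothing else was moved, and it took about 27 s of the 72 s allowed.

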